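# Find the start button that still snaps and fit it to the new control station

## Task

Three old start buttons sit in the grey control station and only one of them still has a good snap: press the green caps gently, one by one, until you feel one give way with a clear snap, never leaning hard on a cap that is already down. Lift that button out and lower it, held all the way, into the empty hole of the yellow control station until its collar sits flat on the panel, without forcing it; let go, and press it there through its snap again to prove it. Leave the soft buttons seated in the grey station.

Things in the scene. Friction and masses are not known exactly. Their poses are not given: they have to be found in the camera images.
- old_station: Fixed old control station, black box with a grey lid, 96 x 200 x 64 mm, its panel (lid top) level, 64 mm above the bench. Origin at the centre of its underside; y along the row of three round holes (23.6 mm wide, through the 8 mm lid, hollow below) at y = +60, 0, -60 mm, x = 0. A push-button stands in each; which one is good changes.
- new_station: Fixed new control station, grey box with a yellow lid, 96 x 150 x 64 mm, panel level and 64 mm above the bench. Origin at the centre of its underside, y along its length. The empty hole lies at x = 0, y = -35 mm; a fixed red mushroom stop button (39 mm wide, 30 mm high above the panel) at y = +35 mm, a small amber lamp beside it at x = -30 mm.
- hole (a point): Centre of the mouth of the empty hole in the yellow panel, level with the panel's top. The hole is round, 23.6 mm wide, 2 mm chamfer, goes through the 8 mm lid into a hollow box; z points up out of it.
- button_a: Centre of the knurled aluminium collar of button a (all three look alike; the letter says nothing of its state). Collar round, 30 mm wide, 13 mm high; this point is 6.5 mm above the panel when home. Its threaded 22 mm barrel reaches 30 mm below the collar, the last 3.5 mm tapered. About 110 g, loose: lifts straight out. z points up through the cap.
- cap_a: Centre of the top face of button a's green cap (19.6 mm wide, 9 mm above the collar's top), pressed straight down; travel 6 mm to a hard stop, springs back. Good: the force climbs to about 7 N some 2 mm down, then breaks over and drops to about 2 N by 3.5 mm. Worn: no drop, it rises evenly from under 1 N to between 3 and 7 N at the stop. More than 20 N harms it.
- button_b: Centre of the knurled aluminium collar of button b (all three look alike; the letter says nothing of its state). Collar round, 30 mm wide, 13 mm high; this point is 6.5 mm above the panel when home. Its threaded 22 mm barrel reaches 30 mm below the collar, the last 3.5 mm tapered. About 110 g, loose: lifts straight out. z points up through the cap.
- cap_b: Centre of the top face of button b's green cap (19.6 mm wide, 9 mm above the collar's top), pressed straight down; travel 6 mm to a hard stop, springs back. Good: the force climbs to about 7 N some 2 mm down, then breaks over and drops to about 2 N by 3.5 mm. Worn: no drop, it rises evenly from under 1 N to between 3 and 7 N at the stop. More than 20 N harms it.
- button_c: Centre of the knurled aluminium collar of button c (all three look alike; the letter says nothing of its state). Collar round, 30 mm wide, 13 mm high; this point is 6.5 mm above the panel when home. Its threaded 22 mm barrel reaches 30 mm below the collar, the last 3.5 mm tapered. About 110 g, loose: lifts straight out. z points up through the cap.
- cap_c: Centre of the top face of button c's green cap (19.6 mm wide, 9 mm above the collar's top), pressed straight down; travel 6 mm to a hard stop, springs back. Good: the force climbs to about 7 N some 2 mm down, then breaks over and drops to about 2 N by 3.5 mm. Worn: no drop, it rises evenly from under 1 N to between 3 and 7 N at the stop. More than 20 N harms it.
Not all that is in view belongs to the job. What is shaped like the button_b but blue or purple is not meant.

How it is judged:
By the outcome, as a careful person would: the job done as asked, in the order asked, and still so for the second after the job is handed in, with the robot touching nothing.
It also fails if it takes over 70 s, if anything falls off the work surface, if the arm or the gripper's body presses on something with over 40 N, if the wrist force passes 120 N, or if a joint passes its speed limit or range.

## Robot

A 6-joint arm with a two-finger parallel gripper is mounted at the origin on a cart in front of the work surface, level with it; the furniture and walls round the work are solid. World frame = base frame: x ahead of the robot, y to its left, z up, the work surface at z = 0. Lengths are in m, angles in rad, forces in N, time in s.
With the tool pointing down it reaches from about 0.35 to 0.975 m from the base axis. Payload 4.9 kg.
Tool frame: the origin (TCP) lies at the very end of the fingers, on their centre line; the grasp point (between the pads) lies behind it (manip.grip_depth is the z of the grasp point in the tool frame, in m); z points along the fingers, y is the direction in which the jaws open and shut (so a half turn about z gives the same grasp; the last joint's range is limited). The gripper opens to 85 mm and grips with 20 to 120 N. Pads are 22 mm wide; open, the fingers measure 114 mm over their backs; the gripper's body (76 mm by 85 mm) begins 54 mm behind the grasp point. The pads swing forward as they close: fully open they stand 13 mm farther back than shut.
Start: joints at [-1.313, 0.053, 1.613, -0, 1.476, -0.119], TCP at [0.23, -0.581, 0.231] pointing down, gripper open.
Joint ranges: [-3.01, 3.01], [-1.01, 2.22], [0.06, 2.58], [-1.02, 4.17], [0.09, 2.62], [-3.14, 3.14]. Speed limits (rad/s): [2.57, 2.57, 3.14, 3.14, 3.14, 3.14].

## Interface

Orientations are given as a unit quaternion [w, x, y, z].
In Python, from plant import state, optics, manip, silhouettes, place_of gives the robot as it stands. The module is installed in compiled form; this text tells all that it offers.
- The arm moves only by the tool jog_arm, never from a script. Its argument "increments" is a list of rows, each an object with "slide": the shift along the tool's x, y, z in mm, a list of three; "rotation": the turn, a rotation vector about the tool's x, y, z in degrees, a list of three. A call has 1 to 20 rows; each row shifts and turns the commanded pose from where the row before left it, along the tool's axes as they then stand; what a row does not reach is not made up. A row lasts 1/12 s, in which the tool goes at most 41.7 mm and 7.16 degrees, less where a joint would pass 70% of its speed; a pose out of reach is approached as far as the arm can. A call with a gripper value outside its range is refused whole. "fingers" is the opening, from 0 (shut) to 1 (fully open), set as the call begins (left out, the last holds). The fingers move at their own pace and stop on an object; the grip force is fixed at half the most. Time passes only in rows, so rows that do not move let the fingers close. It gives the time, the measured TCP pose, the force and the opening at its end, in the units of the state.
- state(): the state, without advancing time (a new reading comes with each control period).
- optics.grab_frame(name): name is "scene" or "top"; returns a dict with "frame" (420x560x3 uint8, blue, green, red), "camera_matrix" (3x3 intrinsics, pixels), "distortion" ([k1, k2, p1, p2, k3] as OpenCV has them; the pictures are not rectified), "R" (3x3) and "t" (3): a world point X has camera coordinates R X + t. Camera axes: x right, y down, z forward; pixel columns grow to the right and rows downward; lengths in m; the calibration is good to about 2 mm. A picture is of the moment at which its call begins. There is no depth.
- manip.job_done(): hands the job in, once; it reports no verdict.
Trained networks look in the newest picture that a camera, given by its name, has taken for a name from the list of things; names that differ only in an ending like _2 or _b are one class to them, and where a whole thing is asked for, a point or a joint stands for the part that bears it (a point fixed in the world has none). Each returns a list of dicts, best first, with "score" (0 to 1); they miss things now and then, are a little off and sometimes report something else, mostly with a low value. They report only what shows in the picture. A call takes as long as a camera call. They do not tell look-alikes from the thing itself.
- silhouettes(thing, camera): "mask" (420x560 bool, what is visible of it) and "bbox" ([left, top, right, bottom] in pixels, round what is visible of it).
- place_of(thing, camera): "uv" ([column, row] in pixels: a listed point, or the origin of a listed thing).
The state is a dict: "time": time; "joint_pos": joint angles; "joint_vel": joint speeds; "joint_efforts": joint torques, N m; "tool_pos": TCP position; "tool_rot": TCP orientation; "contact_force": force on the tool from outside, world axes, zero at the start; "ft_torque": the same for the moment, N m; "gripper_width": opening from 0.0 (shut) to 1.0 (fully open).
Only numpy, scipy, OpenCV 4.12 (cv2) and the standard library are available. Lean on these libraries where they do the work, as an engineer would, in place of code of your own. Each camera call takes 0.05 s, during which the arm holds its last target.

## Working session

There is one attempt and no reset: what is moved stays moved. The work goes in short steps, Python scripts to look and compute and a tool call to move; the robot and the scene stay as the last step left them, time stands still between calls to the robot, and variables do not carry over. Pictures are saved under pics/ and viewed, and the job is handed in when it is done.

Besides the shell and the picture viewer there is one more tool, called after "Call:" in YAML: its name, and indented under it one key for each argument. jog_arm: Moves the arm, as the interface text tells. Its arguments: {"type":"object","properties":{"increments":{"type":"array","items":{"type":"object","properties":{"slide":{"type":"array","items":{"type":"number"}},"rotation":{"type":"array","items":{"type":"number"}}}}},"fingers":{"type":"number"}},"required":["increments"]}

```bash
mkdir -p pics; python3 - <<'E'
from plant import state, optics, manip, silhouettes, place_of
import cv2
print(state()); print(manip.grip_depth)
for n in("scene","top"):
    f=optics.grab_frame(n); cv2.imwrite(f"pics/{n}0.png",f["frame"])
    print(n,f["camera_matrix"],f["distortion"],f["R"],f["t"])
    for th in("cap_a","button_a","old_station","new_station","hole"):
        print(th,[(r["score"],r["uv"]) for r in place_of(th,n)])
E
```

```text
{'time': 0.0, 'joint_pos': array([-1.31300019e+00,  5.33952611e-02,  1.61432330e+00,  3.44386855e-05,
        1.47598970e+00, -1.19007971e-01]), 'joint_vel': array([-0.00034201, -0.00012988, -0.00117691,  0.00121316,  0.00096349,
        0.00062334]), 'joint_efforts': array([-7.26049129e-04, -3.93673611e+01, -3.70179999e+01, -1.61053972e-04,
        7.16890165e-03,  1.00311328e-05]), 'tool_pos': array([ 0.22981162, -0.58053601,  0.23002171]), 'tool_rot': array([-1.05644531e-03,  9.82304527e-01,  1.87287740e-01, -5.62473236e-05]), 'contact_force': array([-0.11484613, -0.21392827, -0.43835806]), 'ft_torque': array([-0.02499022,  0.04704829, -0.01747679]), 'gripper_width': 0.9995916226968902}
-0.0187
scene [[431.30229833   0.         280.42526461]
 [  0.         431.30229833 208.6606378 ]
 [  0.           0.           1.        ]] [-0.13272046  0.          0.          0.          0.        ] [[-0.66722664 -0.74455631 -0.02108338]
 [-0.46605754  0.43939807 -0.76793209]
 [ 0.58103268 -0.50255868 -0.64018419]] [0.3310673  0.26177097 0.76393349]
cap_a [(0.49, [199.1, 241.0]), (0.45, [265.6,
[... 317 characters left out ...]
.54, [230.1, 210.2]), (0.23, [218.1, 251.2])]
top [[428.97592657   0.         274.88324914]
 [  0.         428.97592657 209.2511052 ]
 [  0.           0.           1.        ]] [-0.10141975  0.          0.          0.          0.        ] [[ 0.01309102 -0.99991134 -0.00243779]
 [-0.99005572 -0.0126204  -0.14010854]
 [ 0.14006535  0.00424771 -0.99013315]] [0.05128374 0.47316757 0.98483206]
cap_a [(0.52, [197.3, 193.2]), (0.46, [224.2, 186.7]), (0.38, [187.1, 245.9])]
button_a [(0.7, [224.1, 190.5]), (0.7, [245.1, 179.1]), (0.54, [190.0, 243.1]), (0.51, [201.3, 197.3]), (0.42, [238.2, 242.2])]
old_station [(0.6, [226.0, 190.4])]
new_station [(0.7, [378.5, 207.5])]
hole [(0.97, [398.4, 207.2])]
```

View pics/scene0.png

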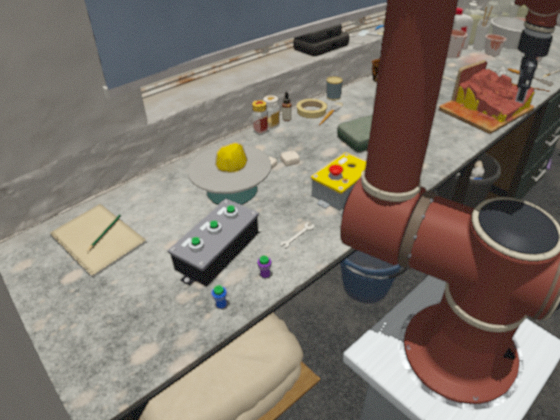

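View pics/top0.png

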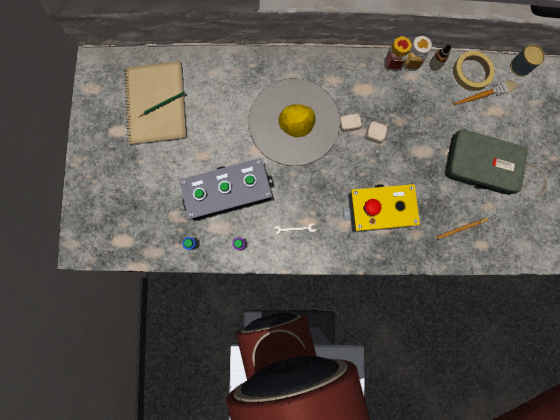

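The scene image shows the grey station's three green caps at about (196,243), (214,226) and (231,210). The blue and purple decoys are at (220,292) and (265,262). In the top image the caps are at about (199,194), (224,187) and (250,180), and the yellow station's hole is at about (400,206). A plate with a lemon stands next to the grey station. Next I'll measure precisely.

```bash
cat > h.py <<'E'
import numpy as np, cv2
from plant import state, optics, manip, silhouettes, place_of
from scipy.optimize import least_squares
def ray(f,uv):
    p=cv2.undistortPoints(np.array([[uv]],float),f["camera_matrix"],f["distortion"])[0,0]
    d=f["R"].T@np.array([p[0],p[1],1]); return -f["R"].T@f["t"],d/np.linalg.norm(d)
def at_z(f,uv,z):
    o,d=ray(f,uv); return o+d*(z-o[2])/d[2]
def tri(fa,a,fb,b):
    A=np.zeros((3,3));y=np.zeros(3);rs=[ray(fa,a),ray(fb,b)]
    for o,d in rs:
        P=np.eye(3)-np.outer(d,d);A+=P;y+=P@o
    X=np.linalg.solve(A,y); return X,[np.linalg.norm((np.eye(3)-np.outer(d,d))@(X-o)) for o,d in rs]
def proj(f,X):
    return cv2.projectPoints(np.array(X,float).reshape(-1,3),cv2.Rodrigues(f["R"])[0],f["t"],f["camera_matrix"],f["distortion"])[0][:,0]
def blobs(img,lo,hi,mn=8):
    m=cv2.inRange(cv2.cvtColor(img,cv2.COLOR_BGR2HSV),lo,hi)
    n,_,s,c=cv2.connectedComponentsWithStats(m)
    return [(c[i].round(2),int(s[i,4])) for i in range(1,n) if s[i,4]>=mn]
E
python3 - <<'E'
from h import *
F={n:optics.grab_frame(n) for n in("scene","top")}
for n,f in F.items():
    print(n,blobs(f["frame"],(50,120,60),(80,255,255)))
    big=cv2.resize(f["frame"][170:310,150:300] if n=="scene" else f["frame"][150:260,170:290],None,fx=5,fy=5,interpolation=cv2.INTER_CUBIC)
    cv2.imwrite(f"pics/{n}z.png",big[:600,:800])
    y=f["frame"][140:220,300:380] if n=="scene" else f["frame"][170:245,335:435]
    cv2.imwrite(f"pics/{n}y.png",cv2.resize(y,None,fx=7,fy=7,interpolation=cv2.INTER_CUBIC))
    for th in("old_station","new_station"):
        r=silhouettes(th,n); print(th,[(q["score"],q["bbox"]) for q in r])
        if r: np.save(f"{n}_{th}.npy",r[0]["mask"])
for uvh in ((398.4,207.2),): print("hole top",at_z(F["top"],uvh,.064))
print("hole scene",at_z(F["scene"],(349.3,167.1),.064))
E
```

```text
scene [(array([230.23, 208.57]), 35), (array([213.59, 224.03]), 39), (array([195.24, 240.67]), 45), (array([263.65, 259.56]), 54), (array([218. , 289.5]), 60)]
old_station [(0.81, [167.0, 198.7, 261.2, 288.4])]
new_station []
top [(array([152.61, 107.83]), 18), (array([249.32, 179.39]), 57), (array([224.07, 186.24]), 55), (array([198.45, 192.82]), 55), (array([187.83, 242.62]), 52), (array([238.  , 243.14]), 59)]
old_station []
new_station [(0.69, [340.9, 183.4, 422.2, 228.5])]
hole top [ 0.47659589 -0.22936779  0.064     ]
hole scene [ 0.47634918 -0.22368489  0.064     ]
```

View pics/topy.png

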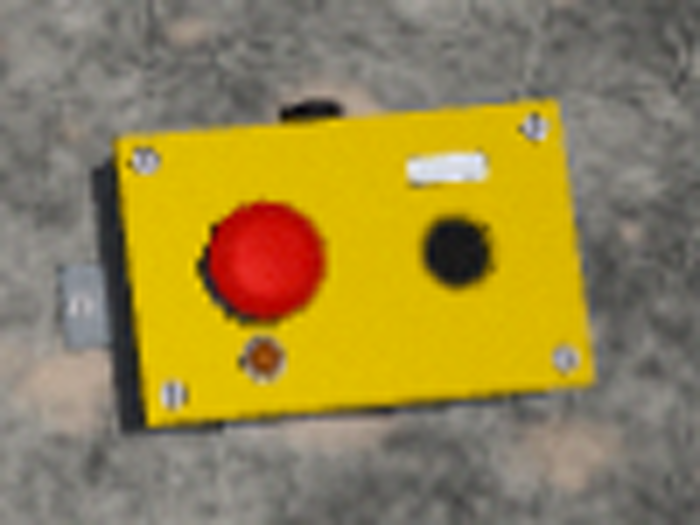

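View pics/sceney.png

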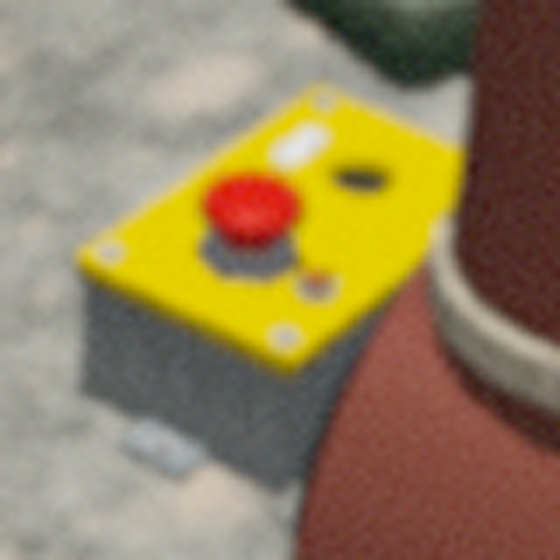

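View pics/topz.png

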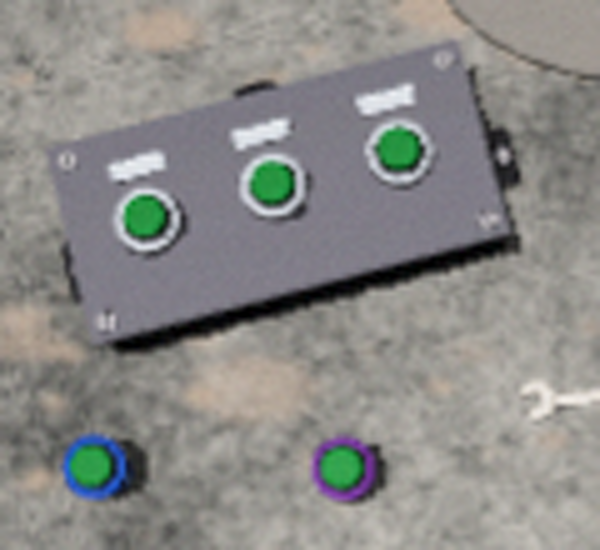

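```bash
python3 - <<'E'
from h import *
F={n:optics.grab_frame(n) for n in("scene","top")}
S=[(195.24,240.67),(213.59,224.03),(230.23,208.57)];T=[(198.45,192.82),(224.07,186.24),(249.32,179.39)]
for s,t in zip(S,T):
    print(tri(F["scene"],s,F["top"],t),at_z(F["scene"],s,.086),at_z(F["top"],t,.086))
for n,f in F.items():
    print(n,"red",blobs(cv2.GaussianBlur(f["frame"],(1,1),0),(172,180,80),(180,255,255),20),blobs(f["frame"],(0,180,120),(6,255,255),20))
# fit the panel silhouette yellow
for n,f in F.items():
    m=cv2.inRange(cv2.cvtColor(f["frame"],cv2.COLOR_BGR2HSV),(22,150,90),(35,255,255))
    m[:, :300]=0
    c,_=cv2.findContours(m,0,1); c=max(c,key=cv2.contourArea); print(n,cv2.minAreaRect(c),cv2.contourArea(c), cv2.approxPolyDP(cv2.convexHull(c),3,True)[:,0].tolist())
E
```

```text
(array([0.50044397, 0.23107004, 0.0834446 ]), [np.float64(0.0007622682420805546), np.float64(0.0007622682420804456)]) [0.49729052 0.23177142 0.086     ] [0.50048715 0.23120194 0.086     ]
(array([0.51641233, 0.17312443, 0.08362508]), [np.float64(0.00057538840180077), np.float64(0.0005753884018008228)]) [0.5135362  0.17409142 0.086     ] [0.51633555 0.17327054 0.086     ]
(array([0.53291221, 0.11594071, 0.08413588]), [np.float64(0.0005087190739586917), np.float64(0.000508719073958464)]) [0.53055858 0.11684221 0.086     ] [0.53286539 0.11619998 0.086     ]
scene red [(array([458.56,  11.04]), 25)] [(array([335.47, 169.72]), 87)]
top red [] [(array([402.96,  43.64]), 50), (array([372.41, 206.71]), 201)]
scene ((341.29998779296875, 173.1000213623047), (31.57408905029297, 52.62348175048828), 52.12501525878906) 1171.5 [[366, 162], [359, 178], [342, 192], [311, 177], [343, 154]]
top ((385.05328369140625, 207.0860595703125), (41.82750701904297, 65.27626037597656), 84.80557250976562) 2577.5 [[414, 185], [419, 224], [356, 230], [351, 190]]
```

```bash
cat > fit.py <<'E'
from h import *
def fitpanel(f,m,L,W,z,x0):
    # maximise agreement via subpixel contour distance
    c,_=cv2.findContours(m,0,1); c=max(c,key=cv2.contourArea)[:,0].astype(float)
    def res(p):
        a=np.array([at_z(f,u,z) for u in c])[:,:2]-p[:2]
        R=np.array([[np.cos(p[2]),np.sin(p[2])],[-np.sin(p[2]),np.cos(p[2])]]); q=a@R.T
        dx=np.abs(q[:,0])-W/2+p[3]; dy=np.abs(q[:,1])-L/2+p[3]
        return np.maximum(dx,dy)*1000
    return least_squares(res,list(x0)+[0.],loss="soft_l1",x_scale=[.01,.01,.1,.001])
E
python3 - <<'E'
from fit import *
f=optics.grab_frame("top"); I=f["frame"]; hsv=cv2.cvtColor(I,cv2.COLOR_BGR2HSV)
print("cam",-f["R"].T@f["t"])
m=cv2.inRange(hsv,(20,120,90),(38,255,255)); m[:,:335]=0;m[:,440:]=0; m[:175]=0;m[240:]=0
r=fitpanel(f,m,.150,.096,.064,[.476,-.195,.08]); print(r.x,r.cost)
x,y,t=r.x[:3]
for tt in (t,):
    ex=np.array([np.cos(tt),np.sin(tt)]);ey=np.array([-ex[1],ex[0]])
    print("hole",np.array([x,y])-ey*.035,"stop",np.array([x,y])+ey*.035)
g=cv2.cvtColor(I,cv2.COLOR_BGR2GRAY)[196:216,391:411].astype(float)
w=np.clip(110-g,0,None); w[g>70]=0
yy,xx=np.mgrid[196:216,391:411]
u=((w*xx).sum()/w.sum(),(w*yy).sum()/w.sum()); print("hole dark",u,at_z(f,u,.064),at_z(f,u,.060))
print("stop seen",at_z(f,(372.41,206.71),.09))
# caps & grey lid
m=cv2.inRange(hsv,(110,10,70),(140,90,160));m[:,:170]=0;m[:,280:]=0;m[:150]=0;m[225:]=0
m=cv2.morphologyEx(m,cv2.MORPH_OPEN,np.ones((3,3)))
r=fitpanel(f,m,.200,.096,.064,[.516,.173,.275]); print("old",r.x,r.cost)
x,y,t=r.x[:3];ey=np.array([-np.sin(t),np.cos(t)])
for s in(.06,0,-.06): print(np.array([x,y])+s*ey)
E
```

```text
cam [0.32985006 0.05306748 1.04153471]
[ 4.76952353e-01 -1.98484168e-01  1.02281540e-01  2.02682807e-04] 41.26183481321456
hole [ 0.48052597 -0.23330125] stop [ 0.47337874 -0.16366708]
hole dark (np.float64(399.74032105760153), np.float64(205.54579792256845)) [ 0.48052246 -0.23264246  0.064     ] [ 0.481139   -0.23381156  0.06      ]
stop seen [ 0.47303691 -0.16246868  0.09      ]
old [0.51717335 0.17380203 0.27584563 0.00144291] 257.3929218887477
[0.5008317  0.23153374]
[0.51717335 0.17380203]
[0.53351499 0.11607031]
```

Call:
jog_arm:
  fingers: 0
  increments:
    - {"slide":[26.9,-26.8,0]}
    - {"slide":[26.9,-26.8,0]}
    - {"slide":[26.9,-26.8,0]}
    - {"slide":[26.9,-26.8,0]}
    - {"slide":[26.9,-26.8,0]}
    - {"slide":[26.9,-26.8,0]}
    - {"slide":[26.9,-26.8,0]}
    - {"slide":[26.9,-26.8,0]}
    - {"slide":[26.9,-26.8,0]}
    - {"slide":[26.9,-26.8,0]}
    - {"slide":[26.9,-26.8,0]}
    - {"slide":[26.9,-26.8,0]}
    - {"slide":[26.9,-26.8,0]}
    - {"slide":[26.9,-26.8,0]}
    - {"slide":[26.9,-26.8,0]}
    - {"slide":[26.9,-26.8,0]}
    - {"slide":[26.9,-26.8,0]}
    - {"slide":[26.9,-26.8,0]}
    - {"slide":[26.9,-26.8,0]}
    - {"slide":[26.9,-26.8,0]}

```text
invalid input
```

Call:
jog_arm:
  increments:
    - {"rotation":[0,0,-7.0],"slide":[0,0,8]}
    - {"rotation":[0,0,-7.0],"slide":[0,0,8]}
    - {"rotation":[0,0,-7.0],"slide":[0,0,8]}
    - {"rotation":[0,0,-7.0],"slide":[0,0,8]}
    - {"rotation":[0,0,-7.0],"slide":[0,0,8]}
    - {"rotation":[0,0,-7.0],"slide":[0,0,8]}
    - {"rotation":[0,0,-7.0],"slide":[0,0,8]}
    - {"rotation":[0,0,-7.0],"slide":[0,0,8]}
    - {"rotation":[0,0,-7.0],"slide":[0,0,8]}
    - {"rotation":[0,0,-7.0],"slide":[0,0,8]}
    - {"rotation":[0,0,-7.0],"slide":[0,0,8]}
    - {"rotation":[0,0,-7.0],"slide":[0,0,8]}
    - {"slide":[0,0,0]}
    - {"slide":[0,0,0]}

```text
invalid input
```

Call:
jog_arm:
  fingers: 0
  increments:
    - {"slide":[26.9,-26.8,0],"rotation":[0,0,0]}
    - {"slide":[26.9,-26.8,0],"rotation":[0,0,0]}
    - {"slide":[26.9,-26.8,0],"rotation":[0,0,0]}
    - {"slide":[26.9,-26.8,0],"rotation":[0,0,0]}
    - {"slide":[26.9,-26.8,0],"rotation":[0,0,0]}
    - {"slide":[26.9,-26.8,0],"rotation":[0,0,0]}
    - {"slide":[26.9,-26.8,0],"rotation":[0,0,0]}
    - {"slide":[26.9,-26.8,0],"rotation":[0,0,0]}
    - {"slide":[26.9,-26.8,0],"rotation":[0,0,0]}
    - {"slide":[26.9,-26.8,0],"rotation":[0,0,0]}
    - {"slide":[26.9,-26.8,0],"rotation":[0,0,0]}
    - {"slide":[26.9,-26.8,0],"rotation":[0,0,0]}
    - {"slide":[26.9,-26.8,0],"rotation":[0,0,0]}
    - {"slide":[26.9,-26.8,0],"rotation":[0,0,0]}
    - {"slide":[26.9,-26.8,0],"rotation":[0,0,0]}
    - {"slide":[26.9,-26.8,0],"rotation":[0,0,0]}
    - {"slide":[26.9,-26.8,0],"rotation":[0,0,0]}
    - {"slide":[26.9,-26.8,0],"rotation":[0,0,0]}
    - {"slide":[26.9,-26.8,0],"rotation":[0,0,0]}
    - {"slide":[26.9,-26.8,0],"rotation":[0,0,0]}

```text
time: 2.72
tool_pos: [0.5335, 0.1173, 0.2315]
tool_rot: [0.0, 0.982, 0.187, 0.0]
contact_force: [-0.7, -1.1, -0.6]
gripper_width: -0.001
```

Call:
jog_arm:
  increments:
    - {"rotation":[0,0,-7.0],"slide":[0,0,8.4]}
    - {"rotation":[0,0,-7.0],"slide":[0,0,8.4]}
    - {"rotation":[0,0,-7.0],"slide":[0,0,8.4]}
    - {"rotation":[0,0,-7.0],"slide":[0,0,8.4]}
    - {"rotation":[0,0,-7.0],"slide":[0,0,8.4]}
    - {"rotation":[0,0,-7.0],"slide":[0,0,8.4]}
    - {"rotation":[0,0,-7.0],"slide":[0,0,8.4]}
    - {"rotation":[0,0,-7.0],"slide":[0,0,8.4]}
    - {"rotation":[0,0,-7.0],"slide":[0,0,8.4]}
    - {"rotation":[0,0,-7.0],"slide":[0,0,8.4]}
    - {"rotation":[0,0,-7.0],"slide":[0,0,8.4]}
    - {"rotation":[0,0,-7.0],"slide":[0,0,8.4]}
    - {"rotation":[0,0,0],"slide":[0,0,0]}
    - {"rotation":[0,0,0],"slide":[0,0,0]}

```text
time: 3.88
tool_pos: [0.5327, 0.1152, 0.1301]
tool_rot: [-0.0, 0.606, 0.796, -0.0]
contact_force: [0.0, 0.4, -0.5]
gripper_width: 0.006
```

```bash
python3 - <<'E'
from h import *
s=state();print(s)
F={n:optics.grab_frame(n) for n in("scene","top")}
for n,f in F.items():
    print(n,proj(f,[s["tool_pos"]]),blobs(f["frame"],(50,120,60),(80,255,255)))
    u,v=proj(f,[s["tool_pos"]])[0].astype(int)
    cv2.imwrite(f"pics/{n}1.png",cv2.resize(f["frame"][v-50:v+50,u-60:u+60],None,fx=5,fy=5))
E
```

```text
{'time': 3.8833, 'joint_pos': array([ 7.63823215e-02, -5.25865179e-02,  1.89210262e+00, -2.72148312e-06,
        1.30315022e+00, -1.92601507e-01]), 'joint_vel': array([-0.00026098, -0.01188374, -0.01945387, -0.00049155,  0.00051621,
        0.00487512]), 'joint_efforts': array([-2.96211569e-03, -3.19677329e+01, -3.42628419e+01, -8.77899147e-04,
        6.87917418e-03, -1.15022950e-01]), 'tool_pos': array([0.53265474, 0.11518096, 0.1301184 ]), 'tool_rot': array([-4.00130843e-04,  6.05907233e-01,  7.95535126e-01, -3.57891551e-04]), 'contact_force': array([ 0.01596163,  0.35511738, -0.48400604]), 'ft_torque': array([-0.01088643,  0.05903543,  0.02640925]), 'gripper_width': 0.005641278749150807}
scene [[228.33305298 192.13839237]] [(array([230.17, 209.02]), 47), (array([213.74, 223.76]), 42), (array([195.23, 240.75]), 44), (array([263.56, 258.95]), 63), (array([218. , 289.5]), 60)]
top [[248.5424605  175.25014931]] [(array([166.42, 101.  ]), 50), (array([224.08, 185.2 ]), 40), (array([187.96, 242.67]), 52)]
```

View pics/scene1.png

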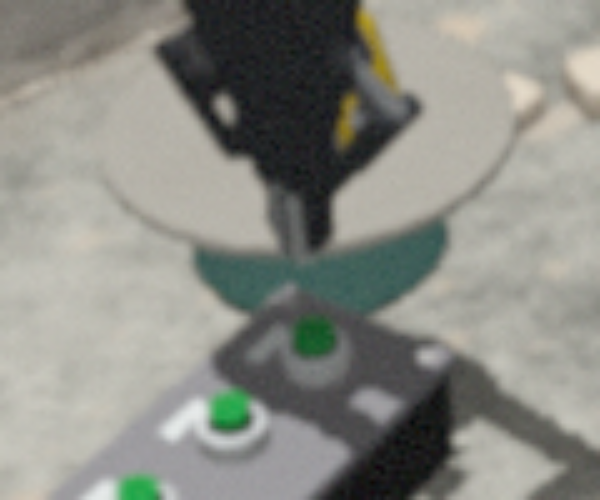

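View pics/top1.png

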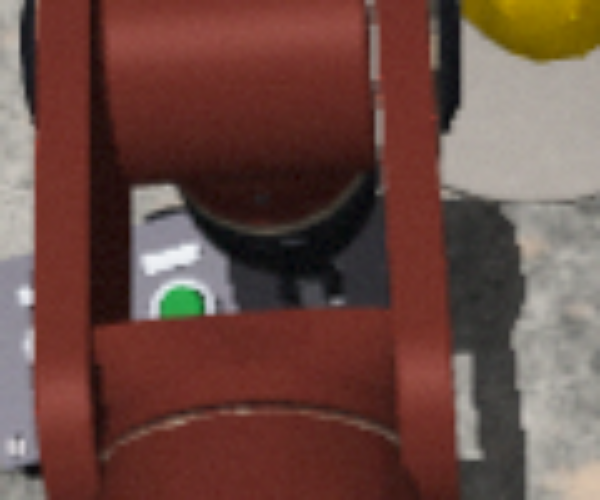

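Through the scene camera the closed fingertips sit straight above cap c, next to the plate but clear of it. I'll descend to just above the cap.

Call:
jog_arm:
  increments:
    - {"rotation":[0,0,-0.4],"slide":[0.7,0.7,14]}
    - {"rotation":[0,0,0],"slide":[0,0,14]}
    - {"rotation":[0,0,0],"slide":[0,0,10]}
    - {"rotation":[0,0,0],"slide":[0,0,2]}
    - {"rotation":[0,0,0],"slide":[0,0,0]}

```text
time: 4.4
tool_pos: [0.533, 0.116, 0.0899]
tool_rot: [-0.001, 0.602, 0.798, -0.0]
contact_force: [-0.6, 0.6, -0.1]
gripper_width: -0.0
```

Call:
jog_arm:
  increments:
    - {"rotation":[0,0,0],"slide":[0,0,1]}
    - {"rotation":[0,0,0],"slide":[0,0,0]}

```text
time: 4.57
tool_pos: [0.5341, 0.1161, 0.0904]
tool_rot: [0.001, 0.602, 0.798, 0.0]
contact_force: [0.4, 1.2, 0.4]
gripper_width: 0.001
```

Call:
jog_arm:
  increments:
    - {"rotation":[0,0,0],"slide":[0,0,1.5]}
    - {"rotation":[0,0,0],"slide":[0,0,0]}

```text
time: 4.73
tool_pos: [0.5338, 0.1161, 0.0884]
tool_rot: [0.0, 0.602, 0.799, 0.0]
contact_force: [0.4, 0.0, -0.1]
gripper_width: 0.001
```

Call:
jog_arm:
  increments:
    - {"rotation":[0,0,0],"slide":[0,0,1]}
    - {"rotation":[0,0,0],"slide":[0,0,0]}

```text
time: 4.9
tool_pos: [0.5335, 0.1161, 0.087]
tool_rot: [-0.0, 0.602, 0.799, 0.0]
contact_force: [-0.0, -0.7, -1.1]
gripper_width: -0.003
```

Call:
jog_arm:
  increments:
    - {"rotation":[0,0,0],"slide":[0,0,0.5]}
    - {"rotation":[0,0,0],"slide":[0,0,0]}

```text
time: 5.07
tool_pos: [0.5334, 0.1161, 0.0864]
tool_rot: [-0.0, 0.602, 0.799, -0.0]
contact_force: [-0.6, -0.2, 0.1]
gripper_width: 0.002
```

Call:
jog_arm:
  increments:
    - {"rotation":[0,0,0],"slide":[0,0,0.5]}
    - {"rotation":[0,0,0],"slide":[0,0,0]}

```text
time: 5.23
tool_pos: [0.5335, 0.1161, 0.086]
tool_rot: [0.0, 0.602, 0.799, 0.0]
contact_force: [0.1, 0.2, 0.8]
gripper_width: -0.0
```

Call:
jog_arm:
  increments:
    - {"rotation":[0,0,0],"slide":[0,0,0.5]}
    - {"rotation":[0,0,0],"slide":[0,0,0]}

```text
time: 5.4
tool_pos: [0.5336, 0.1161, 0.0856]
tool_rot: [0.0, 0.602, 0.799, 0.0]
contact_force: [0.5, 0.7, 1.1]
gripper_width: 0.002
```

Call:
jog_arm:
  increments:
    - {"rotation":[0,0,0],"slide":[0,0,0.5]}
    - {"rotation":[0,0,0],"slide":[0,0,0]}

```text
time: 5.57
tool_pos: [0.5336, 0.1161, 0.0851]
tool_rot: [0.0, 0.602, 0.799, 0.0]
contact_force: [0.5, 0.2, 1.7]
gripper_width: 0.001
```

Call:
jog_arm:
  increments:
    - {"rotation":[0,0,0],"slide":[0,0,0.5]}
    - {"rotation":[0,0,0],"slide":[0,0,0]}

```text
time: 5.73
tool_pos: [0.5336, 0.1161, 0.0846]
tool_rot: [0.0, 0.602, 0.799, 0.0]
contact_force: [-0.1, 1.2, 2.6]
gripper_width: -0.004
```

Call:
jog_arm:
  increments:
    - {"rotation":[0,0,0],"slide":[0,0,0.5]}
    - {"rotation":[0,0,0],"slide":[0,0,0]}

```text
time: 5.9
tool_pos: [0.5336, 0.1161, 0.084]
tool_rot: [0.0, 0.602, 0.799, 0.0]
contact_force: [-0.9, -0.1, 1.8]
gripper_width: 0.0
```

Call:
jog_arm:
  increments:
    - {"rotation":[0,0,0],"slide":[0,0,0.5]}
    - {"rotation":[0,0,0],"slide":[0,0,0]}

```text
time: 6.07
tool_pos: [0.5336, 0.1161, 0.0835]
tool_rot: [0.0, 0.602, 0.799, 0.0]
contact_force: [0.1, 0.1, 2.1]
gripper_width: -0.003
```

Call:
jog_arm:
  increments:
    - {"rotation":[0,0,0],"slide":[0,0,0.5]}
    - {"rotation":[0,0,0],"slide":[0,0,0]}

```text
time: 6.23
tool_pos: [0.5336, 0.1161, 0.083]
tool_rot: [0.0, 0.602, 0.799, 0.0]
contact_force: [-0.8, -0.9, 3.2]
gripper_width: 0.002
```

Call:
jog_arm:
  increments:
    - {"rotation":[0,0,0],"slide":[0,0,0.7]}
    - {"rotation":[0,0,0],"slide":[0,0,0]}

```text
time: 6.4
tool_pos: [0.5336, 0.1161, 0.0823]
tool_rot: [0.0, 0.602, 0.799, 0.0]
contact_force: [-0.5, 0.1, 2.4]
gripper_width: -0.0
```

Call:
jog_arm:
  increments:
    - {"rotation":[0,0,0],"slide":[0,0,0.7]}
    - {"rotation":[0,0,0],"slide":[0,0,0]}

```text
time: 6.57
tool_pos: [0.5336, 0.1161, 0.0817]
tool_rot: [0.0, 0.602, 0.799, 0.0]
contact_force: [-0.6, -0.3, 2.8]
gripper_width: 0.001
```

Cap c rises evenly with no peak, so it is worn. Moving on to the middle one (b).

Call:
jog_arm:
  increments:
    - {"rotation":[0,0,0],"slide":[0,0,-6]}
    - {"rotation":[0,0,0],"slide":[0,0,-6]}
    - {"rotation":[0,0,0],"slide":[20,-0.2,0]}
    - {"rotation":[0,0,0],"slide":[20,-0.2,0]}
    - {"rotation":[0,0,0],"slide":[19.8,0,0]}
    - {"rotation":[0,0,0],"slide":[0,0,0]}
    - {"rotation":[0,0,0],"slide":[0,0,4]}
    - {"rotation":[0,0,0],"slide":[0,0,3]}
    - {"rotation":[0,0,0],"slide":[0,0,0]}

```text
time: 7.32
tool_pos: [0.5163, 0.1727, 0.0857]
tool_rot: [-0.0, 0.602, 0.798, -0.0]
contact_force: [-0.7, 0.5, 0.7]
gripper_width: 0.001
```

Call:
jog_arm:
  increments:
    - {"rotation":[0,0,0],"slide":[0,0,0.5]}
    - {"rotation":[0,0,0],"slide":[0,0,0]}

```text
time: 7.48
tool_pos: [0.5166, 0.1728, 0.0859]
tool_rot: [-0.0, 0.602, 0.798, -0.0]
contact_force: [-1.3, 0.4, 1.0]
gripper_width: -0.0
```

Call:
jog_arm:
  increments:
    - {"rotation":[0,0,0],"slide":[0,0,0.5]}
    - {"rotation":[0,0,0],"slide":[0,0,0]}

```text
time: 7.65
tool_pos: [0.5169, 0.173, 0.0857]
tool_rot: [0.0, 0.602, 0.798, -0.0]
contact_force: [-0.5, -1.2, 0.9]
gripper_width: -0.001
```

Call:
jog_arm:
  increments:
    - {"rotation":[0,0,0],"slide":[0,0,0.5]}
    - {"rotation":[0,0,0],"slide":[0,0,0]}

```text
time: 7.82
tool_pos: [0.5169, 0.1732, 0.0854]
tool_rot: [0.0, 0.602, 0.799, -0.0]
contact_force: [0.0, -1.6, 2.4]
gripper_width: -0.007
```

Call:
jog_arm:
  increments:
    - {"rotation":[0,0,0],"slide":[0,0,0.5]}
    - {"rotation":[0,0,0],"slide":[0,0,0]}

```text
time: 7.98
tool_pos: [0.5169, 0.1732, 0.0851]
tool_rot: [0.0, 0.602, 0.799, -0.0]
contact_force: [-0.7, -1.9, 4.1]
gripper_width: -0.002
```

Call:
jog_arm:
  increments:
    - {"rotation":[0,0,0],"slide":[0,0,0.5]}
    - {"rotation":[0,0,0],"slide":[0,0,0]}

```text
time: 8.15
tool_pos: [0.517, 0.1732, 0.0847]
tool_rot: [0.0, 0.602, 0.799, -0.0]
contact_force: [-1.5, -2.6, 5.4]
gripper_width: -0.005
```

Call:
jog_arm:
  increments:
    - {"rotation":[0,0,0],"slide":[0,0,0.5]}
    - {"rotation":[0,0,0],"slide":[0,0,0]}

```text
time: 8.32
tool_pos: [0.517, 0.1732, 0.0844]
tool_rot: [0.0, 0.602, 0.799, -0.0]
contact_force: [-3.0, -3.2, 6.4]
gripper_width: 0.0
```

Call:
jog_arm:
  increments:
    - {"rotation":[0,0,0],"slide":[0,0,0.4]}
    - {"rotation":[0,0,0],"slide":[0,0,0]}

```text
time: 8.48
tool_pos: [0.517, 0.1732, 0.0842]
tool_rot: [0.0, 0.602, 0.799, -0.0]
contact_force: [-2.6, -3.4, 7.9]
gripper_width: 0.0
```

Call:
jog_arm:
  increments:
    - {"rotation":[0,0,0],"slide":[0,0,0.4]}
    - {"rotation":[0,0,0],"slide":[0,0,0]}

```text
time: 8.65
tool_pos: [0.517, 0.1732, 0.0837]
tool_rot: [0.0, 0.602, 0.799, -0.0]
contact_force: [-2.4, -2.9, 5.5]
gripper_width: -0.0
```

Call:
jog_arm:
  increments:
    - {"rotation":[0,0,0],"slide":[0,0,0.4]}
    - {"rotation":[0,0,0],"slide":[0,0,0]}

```text
time: 8.82
tool_pos: [0.517, 0.1732, 0.083]
tool_rot: [0.0, 0.602, 0.799, -0.0]
contact_force: [-0.9, -2.5, 3.0]
gripper_width: 0.006
```

Call:
jog_arm:
  increments:
    - {"rotation":[0,0,0],"slide":[0,0,0.4]}
    - {"rotation":[0,0,0],"slide":[0,0,0]}

```text
time: 8.98
tool_pos: [0.5169, 0.1735, 0.082]
tool_rot: [0.0, 0.602, 0.799, 0.0]
contact_force: [0.4, -2.1, 2.1]
gripper_width: -0.001
```

Button b is the good one: the force climbed to 7.9 N at about 2 mm, then fell to 2.1 N at about 4 mm. Now I'll retreat and open the fingers for the grasp.

Call:
jog_arm:
  fingers: 0.65
  increments:
    - {"rotation":[0,0,0],"slide":[0,0,-8]}
    - {"rotation":[0,0,0],"slide":[0,0,-12]}
    - {"rotation":[0,0,0],"slide":[0,0,-12]}
    - {"rotation":[0,0,0],"slide":[0,0,0]}
    - {"rotation":[0,0,0],"slide":[0,0,0]}
    - {"rotation":[0,0,0],"slide":[0,0,0]}
    - {"rotation":[0,0,0],"slide":[0,0,0]}

```text
time: 9.57
tool_pos: [0.5162, 0.1734, 0.1135]
tool_rot: [-0.0, 0.602, 0.799, -0.0]
contact_force: [0.7, 0.4, -0.2]
gripper_width: 0.648
```

```bash
python3 - <<'E'
from h import *
s=state();print(s["tool_pos"],s["gripper_width"],s["contact_force"])
F={n:optics.grab_frame(n) for n in("scene",)}
for n,f in F.items():
    print(n,blobs(f["frame"],(50,120,60),(80,255,255)))
    u,v=proj(f,[s["tool_pos"]])[0].astype(int);print(u,v)
    cv2.imwrite(f"pics/{n}2.png",cv2.resize(f["frame"][v-50:v+50,u-60:u+60],None,fx=5,fy=5,interpolation=cv2.INTER_CUBIC))
E
```

```text
[0.51620838 0.17344052 0.1135156 ] 0.6483881807544074 [ 0.71318605  0.36102724 -0.1982397 ]
scene [(array([230.92, 208.78]), 36), (array([213.5 , 224.22]), 46), (array([195.41, 240.47]), 49), (array([263.73, 259.73]), 59), (array([218.03, 289.56]), 59)]
211 213
```

View pics/scene2.png

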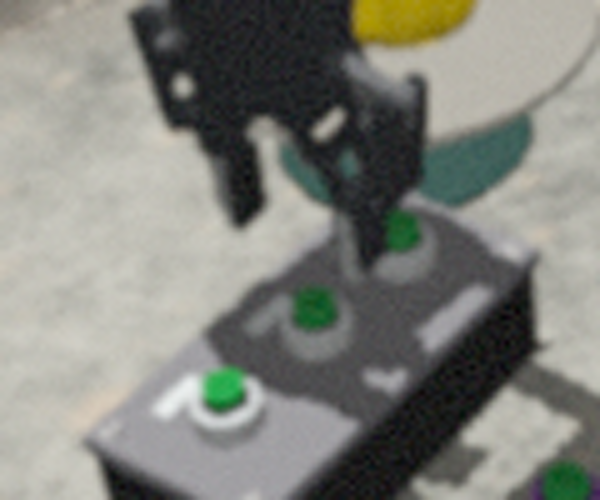

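The open jaws straddle button b, with tips at zoomed (240,215) and (370,265) and the cap below them at (315,305). I'll descend.

Call:
jog_arm:
  increments:
    - {"rotation":[0,0,0],"slide":[0.3,0.3,12]}
    - {"rotation":[0,0,0],"slide":[0,0,12]}
    - {"rotation":[0,0,0],"slide":[0,0,10]}
    - {"rotation":[0,0,0],"slide":[0,0,7]}
    - {"rotation":[0,0,0],"slide":[0,0,4]}
    - {"rotation":[0,0,0],"slide":[0,0,0]}
    - {"rotation":[0,0,0],"slide":[0,0,0]}

```text
time: 10.2
tool_pos: [0.5167, 0.1738, 0.0686]
tool_rot: [-0.0, 0.602, 0.799, -0.0]
contact_force: [0.2, 0.2, 0.6]
gripper_width: 0.649
```

Call:
jog_arm:
  increments:
    - {"rotation":[0,0,0],"slide":[0,0,1]}
    - {"rotation":[0,0,0],"slide":[0,0,0]}

```text
time: 10.37
tool_pos: [0.5173, 0.1739, 0.0686]
tool_rot: [0.0, 0.602, 0.799, 0.0]
contact_force: [-0.4, 0.7, 0.1]
gripper_width: 0.652
```

Call:
jog_arm:
  increments:
    - {"rotation":[0,0,0],"slide":[0,0,1]}
    - {"rotation":[0,0,0],"slide":[0,0,0]}
    - {"rotation":[0,0,0],"slide":[0,0,0]}

```text
time: 10.62
tool_pos: [0.517, 0.1739, 0.0672]
tool_rot: [0.0, 0.602, 0.799, 0.0]
contact_force: [-0.5, -0.3, -0.1]
gripper_width: 0.651
```

Call:
jog_arm:
  fingers: 0
  increments:
    - {"rotation":[0,0,0],"slide":[0,0,0]}
    - {"rotation":[0,0,0],"slide":[0,0,0]}
    - {"rotation":[0,0,0],"slide":[0,0,0]}
    - {"rotation":[0,0,0],"slide":[0,0,0]}
    - {"rotation":[0,0,0],"slide":[0,0,0]}
    - {"rotation":[0,0,0],"slide":[0,0,0]}

```text
time: 11.12
tool_pos: [0.5172, 0.1739, 0.0675]
tool_rot: [0.0, 0.602, 0.799, 0.0]
contact_force: [-1.7, -0.1, 4.2]
gripper_width: 0.313
```

Call:
jog_arm:
  increments:
    - {"rotation":[0,0,0],"slide":[0,0,0]}
    - {"rotation":[0,0,0],"slide":[0,0,0]}

```text
time: 11.28
tool_pos: [0.5172, 0.1739, 0.0675]
tool_rot: [0.0, 0.602, 0.799, 0.0]
contact_force: [-1.8, 0.0, 5.2]
gripper_width: 0.313
```

Call:
jog_arm:
  increments:
    - {"rotation":[0,0,0],"slide":[0,0,-4]}
    - {"rotation":[0,0,0],"slide":[0,0,-6]}
    - {"rotation":[0,0,0],"slide":[0,0,0]}
    - {"rotation":[0,0,0],"slide":[0,0,0]}

```text
time: 11.62
tool_pos: [0.5169, 0.1738, 0.0771]
tool_rot: [0.0, 0.602, 0.799, 0.0]
contact_force: [0.1, -0.6, -1.2]
gripper_width: 0.316
```

```bash
python3 - <<'E'
from h import *
s=state();print(s["tool_pos"],s["gripper_width"],s["contact_force"])
F={n:optics.grab_frame(n) for n in("scene",)}
for n,f in F.items():
    print(n,blobs(f["frame"],(50,120,60),(80,255,255)))
    u,v=proj(f,[s["tool_pos"]])[0].astype(int);print(u,v)
    cv2.imwrite(f"pics/{n}3.png",cv2.resize(f["frame"][v-50:v+50,u-60:u+60],None,fx=5,fy=5,interpolation=cv2.INTER_CUBIC))
E
```

```text
[0.51686135 0.17381543 0.07712696] 0.31584372915878506 [ 0.13705838 -0.61876179 -1.18270233]
scene [(array([233.  , 209.75]), 8), (array([211.1 , 220.84]), 31), (array([195.31, 240.37]), 49), (array([263.66, 259.74]), 58), (array([218. , 289.5]), 60)]
213 226
```

View pics/scene3.png

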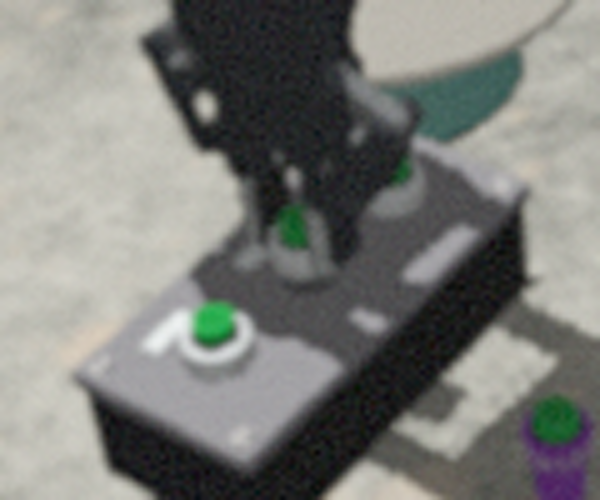

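Button b is held and comes up with its own weight (-1.2 N). I'll lift it clear and carry it over the yellow hole.

Call:
jog_arm:
  increments:
    - {"rotation":[0,0,0],"slide":[0,0,-8]}
    - {"rotation":[0,0,0],"slide":[0,0,-12]}
    - {"rotation":[0,0,0],"slide":[0,0,-16]}
    - {"rotation":[0,0,0],"slide":[0,0,-16]}
    - {"rotation":[0,0,0],"slide":[0,0,-16]}
    - {"rotation":[0,0,0],"slide":[0,0,0]}

```text
time: 12.17
tool_pos: [0.5193, 0.1744, 0.1503]
tool_rot: [0.003, 0.602, 0.799, 0.003]
contact_force: [1.1, 0.1, -0.2]
gripper_width: 0.312
```

Call:
jog_arm:
  increments:
    - {"rotation":[0,0,0],"slide":[-15,-5.8,0]}
    - {"rotation":[0,0,0],"slide":[-25,-9.7,0]}
    - {"rotation":[0,0,0],"slide":[-31,-12,0]}
    - {"rotation":[0,0,0],"slide":[-31,-12,0]}
    - {"rotation":[0,0,0],"slide":[-31,-12,0]}
    - {"rotation":[0,0,0],"slide":[-31,-12,0]}
    - {"rotation":[0,0,0],"slide":[-31,-12,0]}
    - {"rotation":[0,0,0],"slide":[-31,-12,0]}
    - {"rotation":[0,0,0],"slide":[-31,-12,0]}
    - {"rotation":[0,0,0],"slide":[-31,-12,0]}
    - {"rotation":[0,0,0],"slide":[-31,-12,0]}
    - {"rotation":[0,0,0],"slide":[-31,-12,0]}
    - {"rotation":[0,0,0],"slide":[-21,-8,0]}
    - {"rotation":[0,0,0],"slide":[-10.2,-3.7,0]}
    - {"rotation":[0,0,0],"slide":[0,0,0]}
    - {"rotation":[0,0,0],"slide":[0,0,0]}

```text
time: 13.5
tool_pos: [0.4801, -0.2327, 0.1447]
tool_rot: [-0.001, 0.602, 0.798, 0.0]
contact_force: [-0.1, 1.3, -0.8]
gripper_width: 0.318
```

```bash
python3 - <<'E'
from h import *
s=state();print(s["tool_pos"],s["tool_rot"],s["gripper_width"],s["contact_force"])
F={n:optics.grab_frame(n) for n in("scene","top")}
for n,f in F.items():
    print(n,blobs(f["frame"],(50,120,60),(80,255,255)))
    u,v=proj(f,[s["tool_pos"]-[0,0,.02]])[0].astype(int);print(u,v)
    cv2.imwrite(f"pics/{n}4.png",cv2.resize(f["frame"][v-50:v+50,u-60:u+60],None,fx=5,fy=5,interpolation=cv2.INTER_CUBIC))
E
```

```text
[ 0.48013313 -0.23272266  0.14470339] [-5.81746496e-04  6.02189657e-01  7.98352786e-01  3.29289303e-04] 0.31772168021636554 [-0.07418657  1.34863469 -0.82303307]
scene [(array([353.65, 133.  ]), 26), (array([230.32, 208.56]), 34), (array([195.23, 240.75]), 44), (array([263.57, 259.55]), 53), (array([218. , 289.5]), 60)]
352 145
top [(array([165.98, 101.16]), 50), (array([249.32, 179.39]), 57), (array([198.46, 192.74]), 54), (array([187.83, 242.62]), 52), (array([238.  , 243.14]), 59)]
407 201
```

View pics/scene4.png

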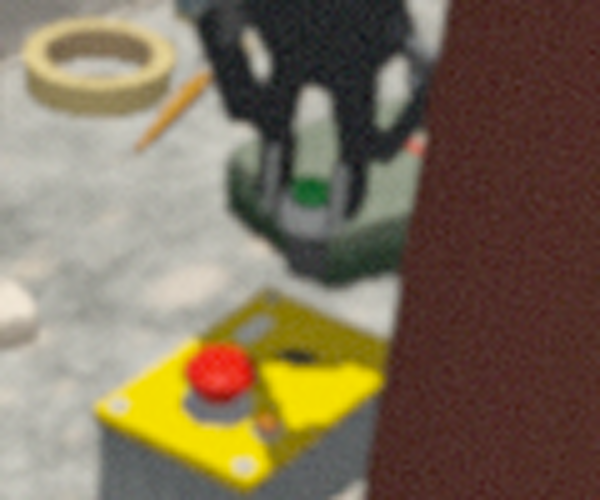

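View pics/top4.png

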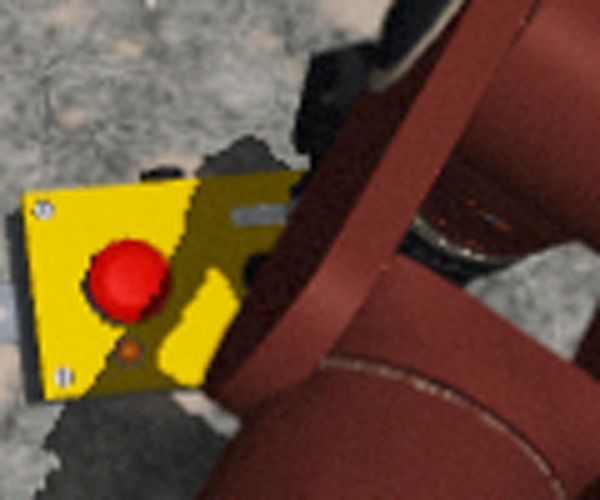

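```bash
python3 - <<'E'
from h import *
f=optics.grab_frame("scene")
print("res home",np.array([213.6,224.1])-proj(f,[[.517,.1735,.086]])[0])
print("res held",np.array([353.65,133])-proj(f,[[.4805,-.2330,.1635]])[0])
c=f["frame"][155:178,335:368]; g=c.max(2).astype(float); print(g.min())
w=np.clip(60-g,0,None); yy,xx=np.mgrid[155:178,335:368]
u=np.array([(w*xx).sum()/w.sum(),(w*yy).sum()/w.sum()]);print("hole",u,"proj",proj(f,[[.4805,-.2332,.064]]),"res",u-proj(f,[[.4805,-.2332,.064]])[0])
E
```

```text
res home [0.71140195 0.98289972]
res held [0.07534931 1.38206915]
52.0
hole [351.5 166. ] proj [[350.49473728 165.0326052 ]] res [1.00526272 0.9673948 ]
```

Call:
jog_arm:
  increments:
    - {"rotation":[0,0,0],"slide":[0,0,10]}
    - {"rotation":[0,0,0],"slide":[0,0,14]}
    - {"rotation":[0,0,0],"slide":[0,0,12]}
    - {"rotation":[0,0,0],"slide":[0,0,7]}
    - {"rotation":[0,0,0],"slide":[0,0,0]}
    - {"rotation":[0,0,0],"slide":[0,0,0]}

```text
time: 14.15
tool_pos: [0.48, -0.2326, 0.1012]
tool_rot: [-0.001, 0.602, 0.799, -0.0]
contact_force: [-0.0, -0.8, -0.8]
gripper_width: 0.312
```

Call:
jog_arm:
  increments:
    - {"rotation":[0,0,0],"slide":[0,0,1.5]}
    - {"rotation":[0,0,0],"slide":[0,0,1.5]}
    - {"rotation":[0,0,0],"slide":[0,0,0]}

```text
time: 14.4
tool_pos: [0.4806, -0.2334, 0.0994]
tool_rot: [0.0, 0.602, 0.799, 0.0]
contact_force: [0.3, -0.3, -1.1]
gripper_width: 0.314
```

Call:
jog_arm:
  increments:
    - {"rotation":[0,0,0],"slide":[0,0,1]}
    - {"rotation":[0,0,0],"slide":[0,0,1]}
    - {"rotation":[0,0,0],"slide":[0,0,0]}

```text
time: 14.65
tool_pos: [0.4803, -0.2332, 0.097]
tool_rot: [-0.0, 0.602, 0.799, -0.0]
contact_force: [-0.2, 0.2, -1.1]
gripper_width: 0.314
```

Call:
jog_arm:
  increments:
    - {"rotation":[0,0,0],"slide":[0,0,1]}
    - {"rotation":[0,0,0],"slide":[0,0,0]}

```text
time: 14.82
tool_pos: [0.4802, -0.2331, 0.0958]
tool_rot: [-0.0, 0.602, 0.799, 0.0]
contact_force: [0.1, -0.1, -1.2]
gripper_width: 0.315
```

Call:
jog_arm:
  increments:
    - {"rotation":[0,0,0],"slide":[0,0,1]}
    - {"rotation":[0,0,0],"slide":[0,0,0]}

```text
time: 14.98
tool_pos: [0.4802, -0.2331, 0.0948]
tool_rot: [-0.0, 0.602, 0.799, -0.0]
contact_force: [0.2, -0.6, -1.1]
gripper_width: 0.318
```

Call:
jog_arm:
  increments:
    - {"rotation":[0,0,0],"slide":[0,0,1]}
    - {"rotation":[0,0,0],"slide":[0,0,0]}

```text
time: 15.15
tool_pos: [0.4802, -0.2331, 0.0938]
tool_rot: [-0.0, 0.602, 0.799, 0.0]
contact_force: [-0.5, 0.1, -1.2]
gripper_width: 0.315
```

Call:
jog_arm:
  increments:
    - {"rotation":[0,0,0],"slide":[0,0,1]}
    - {"rotation":[0,0,0],"slide":[0,0,0]}

```text
time: 15.32
tool_pos: [0.4802, -0.2331, 0.0928]
tool_rot: [-0.0, 0.602, 0.799, 0.0]
contact_force: [-0.2, 0.5, -1.0]
gripper_width: 0.314
```

Call:
jog_arm:
  increments:
    - {"rotation":[0,0,0],"slide":[0,0,1]}
    - {"rotation":[0,0,0],"slide":[0,0,0]}

```text
time: 15.48
tool_pos: [0.4802, -0.2331, 0.0918]
tool_rot: [-0.0, 0.602, 0.799, -0.0]
contact_force: [-0.9, 0.8, -0.9]
gripper_width: 0.314
```

Call:
jog_arm:
  increments:
    - {"rotation":[0,0,0],"slide":[0,0,1]}
    - {"rotation":[0,0,0],"slide":[0,0,1]}
    - {"rotation":[0,0,0],"slide":[0,0,0]}

```text
time: 15.73
tool_pos: [0.4802, -0.2331, 0.0897]
tool_rot: [-0.0, 0.602, 0.799, -0.0]
contact_force: [0.2, 0.2, -0.5]
gripper_width: 0.316
```

Call:
jog_arm:
  increments:
    - {"rotation":[0,0,0],"slide":[0,0,1]}
    - {"rotation":[0,0,0],"slide":[0,0,1]}
    - {"rotation":[0,0,0],"slide":[0,0,0]}

```text
time: 15.98
tool_pos: [0.4802, -0.2331, 0.0877]
tool_rot: [-0.0, 0.602, 0.799, -0.0]
contact_force: [0.1, -0.8, -1.3]
gripper_width: 0.314
```

Call:
jog_arm:
  increments:
    - {"rotation":[0,0,0],"slide":[0,0,1]}
    - {"rotation":[0,0,0],"slide":[0,0,1]}
    - {"rotation":[0,0,0],"slide":[0,0,0]}

```text
time: 16.23
tool_pos: [0.4802, -0.2331, 0.0857]
tool_rot: [-0.0, 0.602, 0.799, -0.0]
contact_force: [0.1, -0.3, -1.5]
gripper_width: 0.314
```

Call:
jog_arm:
  increments:
    - {"rotation":[0,0,0],"slide":[0,0,1.5]}
    - {"rotation":[0,0,0],"slide":[0,0,1.5]}
    - {"rotation":[0,0,0],"slide":[0,0,0]}

```text
time: 16.48
tool_pos: [0.4801, -0.233, 0.0826]
tool_rot: [-0.0, 0.602, 0.799, -0.0]
contact_force: [0.7, -0.2, -0.7]
gripper_width: 0.313
```

Call:
jog_arm:
  increments:
    - {"rotation":[0,0,0],"slide":[0,0,1.5]}
    - {"rotation":[0,0,0],"slide":[0,0,1.5]}
    - {"rotation":[0,0,0],"slide":[0,0,0]}

```text
time: 16.73
tool_pos: [0.4801, -0.233, 0.0796]
tool_rot: [-0.0, 0.602, 0.799, -0.0]
contact_force: [0.0, 0.8, -0.1]
gripper_width: 0.31
```

Call:
jog_arm:
  increments:
    - {"rotation":[0,0,0],"slide":[0,0,1.5]}
    - {"rotation":[0,0,0],"slide":[0,0,1.5]}
    - {"rotation":[0,0,0],"slide":[0,0,0]}

```text
time: 16.98
tool_pos: [0.4801, -0.233, 0.0766]
tool_rot: [-0.0, 0.602, 0.799, -0.0]
contact_force: [0.7, 0.2, -1.1]
gripper_width: 0.316
```

Call:
jog_arm:
  increments:
    - {"rotation":[0,0,0],"slide":[0,0,1.5]}
    - {"rotation":[0,0,0],"slide":[0,0,1.5]}
    - {"rotation":[0,0,0],"slide":[0,0,0]}

```text
time: 17.23
tool_pos: [0.4801, -0.2331, 0.0736]
tool_rot: [-0.0, 0.602, 0.799, -0.0]
contact_force: [-0.1, 0.0, -1.7]
gripper_width: 0.315
```

Call:
jog_arm:
  increments:
    - {"rotation":[0,0,0],"slide":[0,0,1.5]}
    - {"rotation":[0,0,0],"slide":[0,0,1]}
    - {"rotation":[0,0,0],"slide":[0,0,0]}

```text
time: 17.48
tool_pos: [0.4802, -0.2331, 0.0712]
tool_rot: [-0.0, 0.602, 0.799, -0.0]
contact_force: [-0.2, 0.0, -1.2]
gripper_width: 0.314
```

Call:
jog_arm:
  increments:
    - {"rotation":[0,0,0],"slide":[0,0,1]}
    - {"rotation":[0,0,0],"slide":[0,0,0]}

```text
time: 17.65
tool_pos: [0.4802, -0.2331, 0.0703]
tool_rot: [-0.0, 0.602, 0.799, -0.0]
contact_force: [0.5, -0.8, -1.6]
gripper_width: 0.313
```

Call:
jog_arm:
  increments:
    - {"rotation":[0,0,0],"slide":[0,0,1]}
    - {"rotation":[0,0,0],"slide":[0,0,0]}

```text
time: 17.82
tool_pos: [0.4802, -0.2331, 0.0693]
tool_rot: [-0.0, 0.602, 0.799, -0.0]
contact_force: [-0.0, -0.3, -1.1]
gripper_width: 0.314
```

Call:
jog_arm:
  increments:
    - {"rotation":[0,0,0],"slide":[0,0,0.7]}
    - {"rotation":[0,0,0],"slide":[0,0,0]}

```text
time: 17.98
tool_pos: [0.4803, -0.2331, 0.0687]
tool_rot: [-0.0, 0.602, 0.799, 0.0]
contact_force: [0.4, 0.5, -0.6]
gripper_width: 0.314
```

Call:
jog_arm:
  increments:
    - {"rotation":[0,0,0],"slide":[0,0,0.5]}
    - {"rotation":[0,0,0],"slide":[0,0,0]}

```text
time: 18.15
tool_pos: [0.4803, -0.2332, 0.0682]
tool_rot: [-0.0, 0.602, 0.799, -0.0]
contact_force: [0.2, 0.1, -0.4]
gripper_width: 0.314
```

Call:
jog_arm:
  increments:
    - {"rotation":[0,0,0],"slide":[0,0,0.3]}
    - {"rotation":[0,0,0],"slide":[0,0,0]}

```text
time: 18.32
tool_pos: [0.4803, -0.2332, 0.0679]
tool_rot: [-0.0, 0.602, 0.799, -0.0]
contact_force: [0.5, -1.0, -1.6]
gripper_width: 0.312
```

Call:
jog_arm:
  increments:
    - {"rotation":[0,0,0],"slide":[0,0,0.3]}
    - {"rotation":[0,0,0],"slide":[0,0,0]}

```text
time: 18.48
tool_pos: [0.4803, -0.2331, 0.0676]
tool_rot: [-0.0, 0.602, 0.799, 0.0]
contact_force: [-0.7, 0.1, -1.4]
gripper_width: 0.312
```

Call:
jog_arm:
  increments:
    - {"rotation":[0,0,0],"slide":[0,0,0.3]}
    - {"rotation":[0,0,0],"slide":[0,0,0]}

```text
time: 18.65
tool_pos: [0.4804, -0.2332, 0.0676]
tool_rot: [-0.0, 0.602, 0.799, -0.0]
contact_force: [-0.6, 0.3, -0.3]
gripper_width: 0.315
```

Call:
jog_arm:
  increments:
    - {"rotation":[0,0,0],"slide":[0,0,0.3]}
    - {"rotation":[0,0,0],"slide":[0,0,0]}

```text
time: 18.82
tool_pos: [0.4804, -0.2332, 0.0675]
tool_rot: [-0.0, 0.602, 0.799, -0.0]
contact_force: [-1.8, 1.7, 2.4]
gripper_width: 0.312
```

Call:
jog_arm:
  increments:
    - {"rotation":[0,0,0],"slide":[0,0,0.3]}
    - {"rotation":[0,0,0],"slide":[0,0,0]}

```text
time: 18.98
tool_pos: [0.4804, -0.2332, 0.0675]
tool_rot: [-0.0, 0.602, 0.799, -0.0]
contact_force: [-3.3, 1.4, 5.0]
gripper_width: 0.318
```

The collar is seated at the same TCP height as in the grey station (0.0675), with 5 N light contact. I'll release and back off.

Call:
jog_arm:
  fingers: 0.65
  increments:
    - {"rotation":[0,0,0],"slide":[0,0,0]}
    - {"rotation":[0,0,0],"slide":[0,0,0]}
    - {"rotation":[0,0,0],"slide":[0,0,0]}
    - {"rotation":[0,0,0],"slide":[0,0,0]}
    - {"rotation":[0,0,0],"slide":[0,0,0]}

```text
time: 19.4
tool_pos: [0.4803, -0.2332, 0.0666]
tool_rot: [-0.0, 0.602, 0.799, 0.0]
contact_force: [0.7, -0.2, -0.1]
gripper_width: 0.647
```

Call:
jog_arm:
  increments:
    - {"rotation":[0,0,0],"slide":[0,0,-8]}
    - {"rotation":[0,0,0],"slide":[0,0,-14]}
    - {"rotation":[0,0,0],"slide":[0,0,-14]}
    - {"rotation":[0,0,0],"slide":[0,0,-10]}
    - {"rotation":[0,0,0],"slide":[0,0,0]}

```text
time: 19.82
tool_pos: [0.482, -0.2343, 0.1161]
tool_rot: [0.003, 0.602, 0.799, 0.0]
contact_force: [0.7, 0.6, -0.1]
gripper_width: 0.654
```

Call:
jog_arm:
  fingers: 0
  increments:
    - {"rotation":[0,0,0],"slide":[0,0,0]}
    - {"rotation":[0,0,0],"slide":[0,0,0]}
    - {"rotation":[0,0,0],"slide":[0,0,0]}
    - {"rotation":[0,0,0],"slide":[0,0,0]}
    - {"rotation":[0,0,0],"slide":[0,0,0]}
    - {"rotation":[0,0,0],"slide":[0,0,0]}
    - {"rotation":[0,0,0],"slide":[0,0,0]}

```text
time: 20.4
tool_pos: [0.4802, -0.2331, 0.1125]
tool_rot: [-0.0, 0.602, 0.799, -0.0]
contact_force: [-0.3, 0.7, -0.2]
gripper_width: -0.001
```

```bash
python3 - <<'E'
from h import *
s=state();print(s["tool_pos"],s["tool_rot"],s["gripper_width"],s["contact_force"])
F={n:optics.grab_frame(n) for n in("scene","top")}
for n,f in F.items():
    print(n,blobs(f["frame"],(50,120,60),(80,255,255)))
    u,v=proj(f,[s["tool_pos"]-[0,0,.02]])[0].astype(int);print(u,v,proj(f,[[.4805,-.2332,.086]]))
    cv2.imwrite(f"pics/{n}5.png",cv2.resize(f["frame"][v-50:v+50,u-60:u+60],None,fx=5,fy=5,interpolation=cv2.INTER_CUBIC))
E
```

```text
[ 0.48019888 -0.23309528  0.11248954] [-2.62020065e-04  6.01905464e-01  7.98567307e-01 -1.57987137e-05] -0.0012790663492460573 [-0.34692109  0.66390224 -0.15457735]
scene [(array([351.6 , 159.04]), 25), (array([230.42, 208.58]), 33), (array([195.23, 240.75]), 44), (array([263.57, 259.55]), 53), (array([218. , 289.5]), 60)]
351 155 [[351.16793749 157.94470332]]
top [(array([166.06, 101.08]), 48), (array([249.25, 179.43]), 56), (array([198.45, 192.82]), 55), (array([187.94, 242.62]), 52), (array([238.  , 243.14]), 59)]
403 203 [[402.72172207 204.12053419]]
```

View pics/scene5.png

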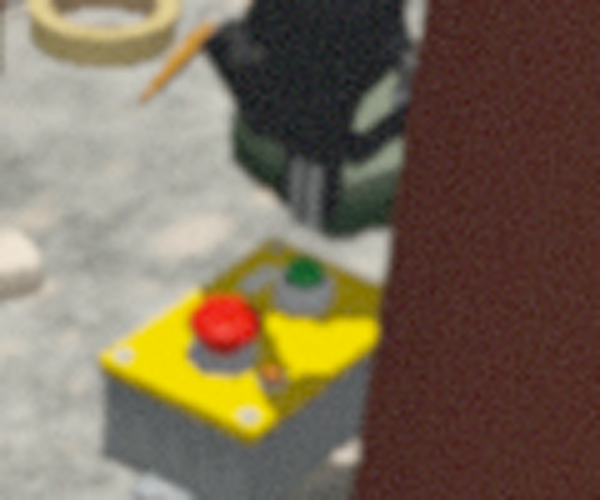

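The button sits flat in the yellow panel at about (351.6,159), within 1 px or so of where it should be. Now the proof press.

Call:
jog_arm:
  increments:
    - {"rotation":[0,0,0],"slide":[0,0,9]}
    - {"rotation":[0,0,0],"slide":[0,0,10]}
    - {"rotation":[0,0,0],"slide":[0,0,5]}
    - {"rotation":[0,0,0],"slide":[0,0,0]}
    - {"rotation":[0,0,0],"slide":[0,0,0]}

```text
time: 20.92
tool_pos: [0.4798, -0.2328, 0.0878]
tool_rot: [-0.001, 0.602, 0.799, -0.0]
contact_force: [0.1, -0.2, -0.5]
gripper_width: 0.001
```

Call:
jog_arm:
  increments:
    - {"rotation":[0,0,0],"slide":[0,0,1]}
    - {"rotation":[0,0,0],"slide":[0,0,0]}

```text
time: 21.08
tool_pos: [0.4805, -0.2332, 0.0879]
tool_rot: [0.0, 0.602, 0.799, 0.0]
contact_force: [-0.2, 0.5, -0.6]
gripper_width: 0.001
```

Call:
jog_arm:
  increments:
    - {"rotation":[0,0,0],"slide":[0,0,1]}
    - {"rotation":[0,0,0],"slide":[0,0,0]}

```text
time: 21.25
tool_pos: [0.4804, -0.2332, 0.087]
tool_rot: [0.0, 0.602, 0.799, 0.0]
contact_force: [0.2, 1.0, 0.0]
gripper_width: 0.0
```

Call:
jog_arm:
  increments:
    - {"rotation":[0,0,0],"slide":[0,0,0.5]}
    - {"rotation":[0,0,0],"slide":[0,0,0]}

```text
time: 21.42
tool_pos: [0.4804, -0.2332, 0.0864]
tool_rot: [0.0, 0.602, 0.799, -0.0]
contact_force: [-0.4, -0.6, 0.7]
gripper_width: 0.001
```

Call:
jog_arm:
  increments:
    - {"rotation":[0,0,0],"slide":[0,0,0.5]}
    - {"rotation":[0,0,0],"slide":[0,0,0]}

```text
time: 21.58
tool_pos: [0.4804, -0.2332, 0.0859]
tool_rot: [0.0, 0.602, 0.799, 0.0]
contact_force: [-0.4, -0.1, -0.1]
gripper_width: 0.001
```

Call:
jog_arm:
  increments:
    - {"rotation":[0,0,0],"slide":[0,0,0.5]}
    - {"rotation":[0,0,0],"slide":[0,0,0]}

```text
time: 21.75
tool_pos: [0.4804, -0.2332, 0.0855]
tool_rot: [0.0, 0.602, 0.799, -0.0]
contact_force: [0.5, 0.4, 1.2]
gripper_width: -0.003
```

Call:
jog_arm:
  increments:
    - {"rotation":[0,0,0],"slide":[0,0,0.5]}
    - {"rotation":[0,0,0],"slide":[0,0,0]}

```text
time: 21.92
tool_pos: [0.4805, -0.2333, 0.0852]
tool_rot: [0.0, 0.602, 0.799, 0.0]
contact_force: [-0.7, 0.8, 4.1]
gripper_width: 0.003
```

Call:
jog_arm:
  increments:
    - {"rotation":[0,0,0],"slide":[0,0,0.5]}
    - {"rotation":[0,0,0],"slide":[0,0,0]}

```text
time: 22.08
tool_pos: [0.4805, -0.2333, 0.0848]
tool_rot: [0.0, 0.602, 0.799, -0.0]
contact_force: [-2.0, 1.5, 4.8]
gripper_width: 0.003
```

Call:
jog_arm:
  increments:
    - {"rotation":[0,0,0],"slide":[0,0,0.5]}
    - {"rotation":[0,0,0],"slide":[0,0,0]}

```text
time: 22.25
tool_pos: [0.4805, -0.2333, 0.0845]
tool_rot: [0.0, 0.602, 0.799, -0.0]
contact_force: [-3.1, 2.0, 6.5]
gripper_width: -0.002
```

Call:
jog_arm:
  increments:
    - {"rotation":[0,0,0],"slide":[0,0,0.5]}
    - {"rotation":[0,0,0],"slide":[0,0,0]}

```text
time: 22.42
tool_pos: [0.4805, -0.2333, 0.0842]
tool_rot: [0.0, 0.602, 0.799, -0.0]
contact_force: [-2.7, 2.7, 7.1]
gripper_width: 0.001
```

Call:
jog_arm:
  increments:
    - {"rotation":[0,0,0],"slide":[0,0,0.4]}
    - {"rotation":[0,0,0],"slide":[0,0,0]}

```text
time: 22.58
tool_pos: [0.4805, -0.2333, 0.0836]
tool_rot: [0.0, 0.602, 0.799, -0.0]
contact_force: [-1.9, 1.7, 6.3]
gripper_width: -0.003
```

Call:
jog_arm:
  increments:
    - {"rotation":[0,0,0],"slide":[0,0,0.4]}
    - {"rotation":[0,0,0],"slide":[0,0,0]}

```text
time: 22.75
tool_pos: [0.4805, -0.2333, 0.083]
tool_rot: [0.0, 0.602, 0.799, -0.0]
contact_force: [-1.2, 1.0, 4.1]
gripper_width: 0.003
```

Call:
jog_arm:
  increments:
    - {"rotation":[0,0,0],"slide":[0,0,0.4]}
    - {"rotation":[0,0,0],"slide":[0,0,0]}

```text
time: 22.92
tool_pos: [0.4804, -0.2332, 0.082]
tool_rot: [0.0, 0.602, 0.799, 0.0]
contact_force: [-1.3, 1.1, 2.7]
gripper_width: -0.003
```

Call:
jog_arm:
  increments:
    - {"rotation":[0,0,0],"slide":[0,0,0.5]}
    - {"rotation":[0,0,0],"slide":[0,0,0]}

```text
time: 23.08
tool_pos: [0.4804, -0.2333, 0.0814]
tool_rot: [0.0, 0.602, 0.799, 0.0]
contact_force: [-0.7, -0.6, 1.7]
gripper_width: -0.002
```

Call:
jog_arm:
  increments:
    - {"rotation":[0,0,0],"slide":[0,0,-5]}
    - {"rotation":[0,0,0],"slide":[0,0,-12]}
    - {"rotation":[0,0,0],"slide":[0,0,-25]}
    - {"rotation":[0,0,0],"slide":[0,0,-30]}
    - {"rotation":[0,0,0],"slide":[0,0,-30]}
    - {"rotation":[0,0,0],"slide":[-20,-20,-10]}
    - {"rotation":[0,0,0],"slide":[-25,-25,0]}
    - {"rotation":[0,0,0],"slide":[-25,-25,0]}
    - {"rotation":[0,0,0],"slide":[-25,-25,0]}
    - {"rotation":[0,0,0],"slide":[-25,-25,0]}
    - {"rotation":[0,0,0],"slide":[-20,-20,0]}
    - {"rotation":[0,0,0],"slide":[0,0,0]}
    - {"rotation":[0,0,0],"slide":[0,0,0]}

```text
time: 24.17
tool_pos: [0.3836, -0.4072, 0.1941]
tool_rot: [0.0, 0.603, 0.798, 0.0]
contact_force: [0.4, 0.5, -0.3]
gripper_width: -0.004
```

```bash
python3 - <<'E'
from h import *
s=state();print(s["time"],s["tool_pos"],s["contact_force"])
F={n:optics.grab_frame(n) for n in("scene","top")}
for n,f in F.items():
    print(n,blobs(f["frame"],(50,120,60),(80,255,255)),proj(f,[[.4805,-.2332,.086]]))
    cv2.imwrite(f"pics/{n}6.png",f["frame"])
E
```

```text
24.1667 [ 0.38360984 -0.40718326  0.1941276 ] [ 0.37655381  0.46272496 -0.33765606]
scene [(array([352.1, 158.7]), 20), (array([230.32, 208.56]), 34), (array([195.24, 240.67]), 45), (array([263.57, 259.55]), 53), (array([218. , 289.5]), 60)] [[351.16793749 157.94470332]]
top [(array([178.92,  94.42]), 12), (array([153.58, 107.42]), 19), (array([249.32, 179.39]), 57), (array([198.44, 192.67]), 55), (array([402.14, 203.98]), 57), (array([187.94, 242.62]), 52), (array([238.  , 243.14]), 59)] [[402.72172207 204.12053419]]
```

View pics/top6.png

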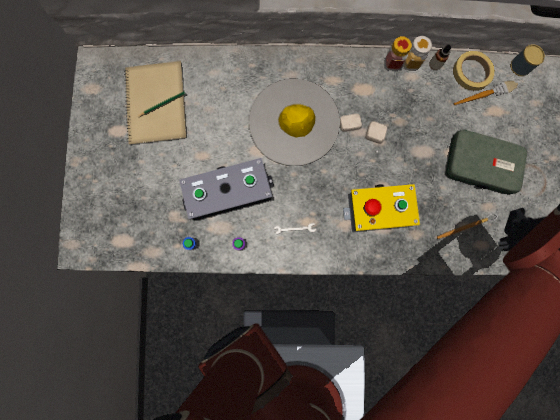

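View pics/scene6.png

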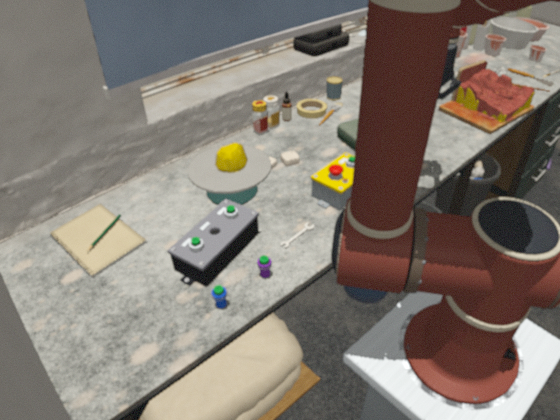

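The top image shows the good button seated in the yellow hole at (402,204). The two others are still home in the grey station at (198,193) and (249,179), and the middle hole is empty. The arm touches nothing, so I'll hand the job in.

```bash
python3 -c "
from plant import manip
print(manip.job_done())"
```

```text
the job is handed in; nothing more can be done
None
```

The good button was the middle one in the grey station. It now sits in the yellow station's hole, and it snapped there again when pressed. The job was handed in at about 24 s on the robot clock; no verdict came back.

- **Finding it:** I pressed the right-hand cap (nearest the plate) first. Its force rose evenly to about 3 N over 4.3 mm with no break, so it is worn. The middle cap climbed to 7.9 N, then fell to 2.1 N, a clear snap. The left-hand cap was never pressed, since the good one was already found.
- **Moving it:** I lifted the middle button out and lowered it, held all the way, into the yellow hole. There was no sideways contact on the way in. Its collar met the panel with about 5 N, at the same gripper height as in the grey station, and I let go.
- **Proof press:** the force went up to 7.1 N, then dropped to 1.7 N.
- **Last checks:** in the top picture the cap is within about 0.6 px of where it should be, and about 1.2 px in the scene picture. The two remaining buttons had not moved in the grey station, and the arm was clear of everything. No check failed; before the grasp, the two cameras disagreed by 2–3 mm on positions, so I went by the top camera.

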